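Rock the sorting gate and feed two nozzles down the other chute

ROBOT

A 6-joint arm with a two-finger parallel gripper is mounted at the origin on a cart in front of the work surface, level with it; the furniture and walls round the work are solid. World frame = base frame: x ahead of the robot, y to its left, z up, the work surface at z = 0. Lengths are in m, angles in rad, forces in N, time in s.
With the tool pointing down it reaches from about 0.225 to 0.875 m from the base axis. Payload 3.4 kg.
Tool frame: the origin (TCP) lies midway between the tips of the shut fingers; the grasp point (between the pads) lies behind it (grip_point_offset is the y of the grasp point in the tool frame, in m); y points along the fingers, x is the direction in which the jaws open and shut, and the axes are right-handed (so a half turn about y gives the same grasp; the last joint's range is limited). The gripper opens to 85 mm and grips with 20 to 120 N. Pads are 22 mm wide; open, the fingers measure 114 mm over their backs; the gripper's body (76 mm by 85 mm) begins 54 mm behind the grasp point. The pads swing forward as they close: fully open they stand 13 mm farther back than shut.
Start: joints at [-1.281, 0.276, 1.505, -0, 1.361, -0.121], TCP at [0.23, -0.527, 0.231] pointing down, gripper open.
Joint ranges: [-2.89, 2.89], [-0.75, 2.08], [0.22, 2.7], [-1.18, 4.32], [0.11, 2.71], [-2.7, 2.7]. Speed limits (rad/s): [2.57, 2.57, 3.14, 3.14, 3.14, 3.14].

INTERFACE

Orientations are given as a 3x3 rotation matrix whose columns are the frame's x, y, z axes.
In Python, from cell import get_obs, snapshot, camera_model, finish_job, grip_point_offset gives the robot as it stands. The module is installed in compiled form; this text tells all that it offers.
- The arm moves only by the tool step_arm, never from a script. Its argument "deltas" is a list of rows, each a list of 3 entries, a list of its own where there are three numbers: the shift along the tool's x, y, z each as a share of 20 mm, from -1 to 1, then the turn about the tool's y as a share of 0.08 rad, from -1 to 1, then the opening, from -1 (shut) to 1 (fully open). A call has 1 to 12 rows; each row shifts and turns the pose as measured when the row begins, along the tool's axes as they then stand; what a row does not reach is not made up. A row lasts 1/8 s, in which the tool goes at most 62.5 mm and 10.7 degrees, less where a joint would pass 70% of its speed; a pose out of reach is approached as far as the arm can. A call with a number of a shift or a turn outside -1 to 1 is refused whole. A call with a gripper value outside its range is refused whole. The fingers move at their own pace and stop on an object; "force" is the grip in N (left out, the last holds). Time passes only in rows, so rows that do not move let the fingers close. It gives the time, the measured TCP pose, the force and the opening at its end, in the units of the state.
- get_obs(): the state, without advancing time (a new reading comes with each control period).
- snapshot(name): name is "scene" or "top" or "wrist"; returns the picture (384x512x3 uint8, red, green, blue); there is no depth.
- camera_model(name): a dict with "intrinsics" (3x3 intrinsics, pixels), "world_from_camera" (4x4, takes a point from camera to world coordinates). Camera axes: x right, y down, z forward; pixel columns grow to the right and rows downward; lengths in m; the calibration is good to about 2 mm. The wrist camera is an equidistant fisheye: a pixel r from the principal point sees the ray r / f radians off the axis. A picture is of the moment at which its call begins: read the wrist's pose just before it. camera_model takes no time and is no camera call; for the wrist camera it gives the pose at the moment of the call.
- finish_job(): hands the job in, once; it reports no verdict.
The state is a dict: "time": time; "joint_pos": joint angles; "joint_vel": joint speeds; "effort": joint torques, N m; "eef_pos": TCP position; "eef_rot": TCP orientation; "force": force on the tool from outside, world axes, zero at the start; "moment": the same for the moment, N m; "gripper_width": opening from 0.0 (shut) to 1.0 (fully open).
Only numpy, scipy, OpenCV 4.12 (cv2) and the standard library are available. Lean on these libraries where they do the work, as an engineer would, in place of code of your own. Each camera call takes 0.05 s, during which the arm holds its last target.

TASK

The sorting feeder on the bench is set to the wrong side. Press down the raised end of its seesaw gate with a fingertip until it rocks over its pivot on to the other stop, and only then push the two copper nozzles off their ledges into the slot, so that both roll down the newly lowered side into the tray at that end. Only touch and push: do not pick anything up, leave the gate tipped over that way, and do not disturb the loose things nearby.

Things in the scene. Friction and masses are not known exactly. Their poses are not given: they have to be found in the camera images.
- feeder: Sheet-metal sorting feeder fixed to the bench, base plate 394 x 104 mm; origin at the centre of its underside, on the bench top. Its x runs the long way (the gate slopes along it; the +x end is the far one from the robot), y across, z up. Midway two upright plates (x within +-28 mm, y +-39 to +-43 mm, 122 mm high) carry an open-topped deck over the gate; at each end is an open tray.
- gate (a joint): Hinge of the seesaw gate (rad): a steel channel 240 x 72 mm under the deck, pivot along the feeder's y at x = 0, z = 55 mm. Positive: far (+x) end down; negative: near end down. Stops at +-0.28. It starts resting on one stop, the wrong one; which one varies. A weight on an arm above the pivot makes it fall to a stop by itself once past level; under 3 N at the raised end rocks it.
- gate_far_end (a point): Point on the upper face of the gate's floor, 12 mm from its far (+x) end, mid width (side walls of the channel 13 mm higher, 66 mm apart). About 89 mm above the bench when raised, 29 mm when down. The gate's arm and round weight (52 mm across, 22 mm thick, top 143 mm above the bench) stand beside the uprights on the feeder's -y side.
- gate_near_end (a point): The same point 12 mm from the gate's near (-x) end.
- slot (a point): Middle of the slot in the deck, over the pivot, 104 mm above the bench; axes as the feeder's. Slot: x from -22 to +22 mm. Ledges either side: smooth, x from +-22 to +-68 mm, top 104 mm above the bench at the slot, falling 3 mm outward to a stop lip whose top is 107 mm above the bench; outer ends open. Deck side walls up to 122 mm above the bench, 70 mm apart inside.
- nozzle_near_mid (a point): Centre of the copper nozzle (tube 27 mm thick, 58 mm long, about 0.07 kg) that starts lying across the near (-x) ledge against its outer lip, its length along the feeder's y, centre about 56 mm from the slot's middle and 116 mm above the bench. A light push toward the slot moves it over the edge; it then drops on to the gate and rolls down.
- nozzle_far_mid (a point): Centre of the same kind of nozzle, on the far (+x) ledge.
- weld_magnet: Arrow-shaped welding magnet lying on the bench, 74x103x16 mm, to be left alone.
- box_tube: Square tube offcut on the bench, 30x60x30 mm, to be left alone.
- bolt: Hex bolt standing on its head on the bench, 59 mm high, to be left alone.
- flat_bar_1: Flat bar coupon on the bench, 30x90x6 mm, to be left alone.
- tray_far (a point): Middle of the floor of the far (+x) tray, 5 mm above the bench; inside 78 mm along x and 82 mm along y, walls up to 55 mm above the bench, open toward the gate.
- tray_near (a point): The same point of the near (-x) tray.

How it is judged:
On the way, in this order (a step that is already met when the one before it is completed fails the run):
1. the gate has rocked over to its other stop while both nozzles still lie on their ledges (distance of gate_far_end from where it was at the start of the episode above 0.036 m and (value of joint gate above 0.23 rad or value of joint gate below -0.23 rad) and height (world z) of each of nozzle_near_mid, nozzle_far_mid above 0.11 m), for 0.2 s.
2. a nozzle has dropped through the slot on to the gate (((z of nozzle_near_mid in the frame of feeder below 0.095 m and x of nozzle_near_mid in the frame of feeder between -0.1 and 0.1 m) or (z of nozzle_far_mid in the frame of feeder below 0.095 m and x of nozzle_far_mid in the frame of feeder between -0.1 and 0.1 m))).
At the end, for the whole second after the job is handed in: The gate rests on the stop opposite to the one it started on (within 0.05 rad) and both nozzles lie at rest (below 30 mm/s) in the tray at the lowered end, their centres inside the tray and less than 50 mm above the bench (distance of gate_far_end from where it was at the start of the episode above 0.036 m and linear speed of each of nozzle_near, nozzle_far below 0.03 m/s and z of each of nozzle_near_mid, nozzle_far_mid in the frame of feeder below 0.05 m and y of nozzle_near_mid in the frame of feeder between -0.04 and 0.04 m and y of nozzle_far_mid in the frame of feeder between -0.04 and 0.04 m and ((value of joint gate above 0.23 rad and x of nozzle_near_mid in the frame of feeder between 0.115 and 0.195 m and x of nozzle_far_mid in the frame of feeder between 0.115 and 0.195 m) or (value of joint gate below -0.23 rad and x of nozzle_near_mid in the frame of feeder between -0.195 and -0.115 m and x of nozzle_far_mid in the frame of feeder between -0.195 and -0.115 m))); the robot touches nothing.
It fails at once if a nozzle was lifted (centre more than 145 mm above the bench, nearly 30 mm over its place on the ledge) (height (world z) of any of nozzle_near_mid, nozzle_far_mid above 0.145 m).
It fails at once if a bystander was moved by more than 20 mm (distance of any of weld_magnet, box_tube, bolt, flat_bar_1 from where it was at the start of the episode above 0.02 m).
It also fails if it takes over 56 s, if anything falls off the work surface, if the arm or the gripper's body presses on something with over 40 N, if the wrist force passes 120 N, or if a joint passes its speed limit or range.

## Working session

There is one attempt and no reset: what is moved stays moved. The work goes in short steps, Python scripts to look and compute and a tool call to move; the robot and the scene stay as the last step left them, time stands still between calls to the robot, and variables do not carry over. Pictures are saved under pics/ and viewed, and the job is handed in when it is done.

Besides the shell and the picture viewer there is one more tool, called after "Call:" as name(argument=value, ...) on one line, values as JSON. step_arm: Moves the arm, as the interface text tells. Its arguments: {"type":"object","properties":{"deltas":{"type":"array","items":{"type":"array"}},"force":{"type":"number"}},"required":["deltas"]}

```bash
mkdir -p pics; python3 - <<'E'
from cell import *
import cv2,numpy as np
o=get_obs();print(o['time'],o['eef_pos'],np.round(o['eef_rot'],3),o['gripper_width'],grip_point_offset)
for n in ['scene','top','wrist']:
    im=snapshot(n);cv2.imwrite(f'pics/{n}0.png',im[:,:,::-1])
    c=camera_model(n);print(n,np.round(c['intrinsics'],1).tolist(),np.round(c['world_from_camera'],3).tolist())
E
```

```text
0.0 [ 0.22946242 -0.52665261  0.23041521] [[ 0.399 -0.001  0.917]
 [-0.917  0.002  0.399]
 [-0.002 -1.     0.   ]] 0.997387725640699 -0.0187
scene [[355.4, 0.0, 252.0], [0.0, 355.4, 194.3], [0.0, 0.0, 1.0]] [[-0.918, -0.212, 0.336, 0.268], [-0.397, 0.463, -0.792, 0.733], [0.012, -0.861, -0.509, 0.544], [0.0, 0.0, 0.0, 1.0]]
top [[414.2, 0.0, 259.7], [0.0, 414.2, 189.1], [0.0, 0.0, 1.0]] [[0.002, -0.999, 0.047, 0.516], [-1.0, -0.001, 0.014, 0.032], [-0.014, -0.047, -0.999, 1.082], [0.0, 0.0, 0.0, 1.0]]
wrist [[297.3, 0.0, 257.1], [0.0, 297.3, 189.4], [0.0, 0.0, 1.0]] [[0.399, -0.881, -0.255, 0.295], [-0.917, -0.383, -0.11, -0.499], [-0.001, 0.278, -0.961, 0.374], [0.0, 0.0, 0.0, 1.0]]
```

View pics/scene0.png

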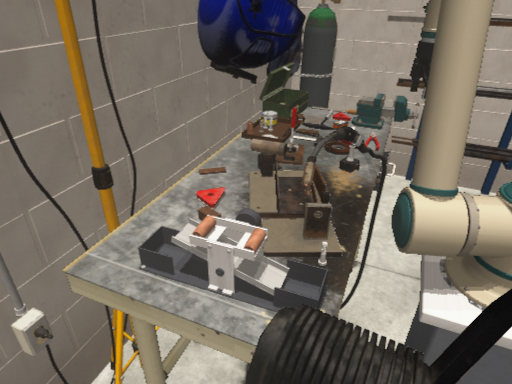

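View pics/top0.png

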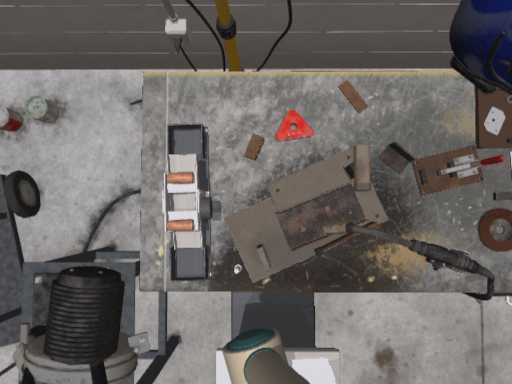

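```bash
python3 - <<'E'
import cv2
a=cv2.imread('pics/scene0.png')[180:320,120:345];cv2.imwrite('pics/s0z.png',cv2.resize(a,None,fx=3.5,fy=3.5,interpolation=2))
a=cv2.imread('pics/top0.png')[110:290,130:270];cv2.imwrite('pics/t0z.png',cv2.resize(a,None,fx=3.3,fy=3.3,interpolation=2))
E
```

```text
(no output)
```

View pics/s0z.png

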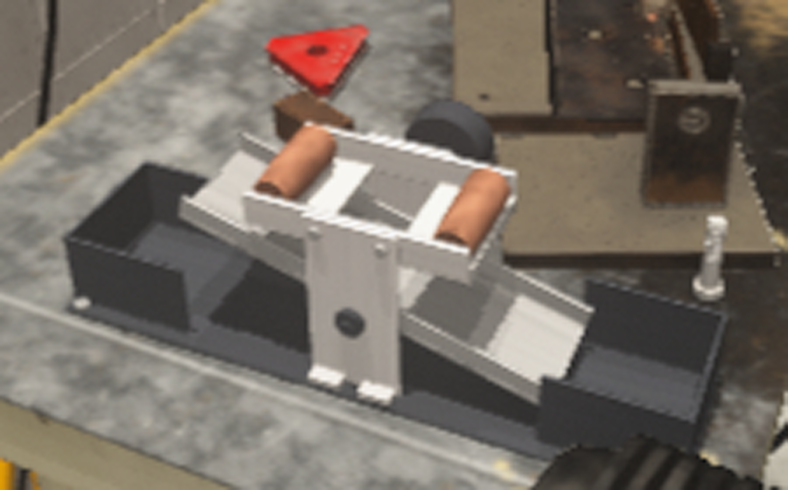

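View pics/t0z.png

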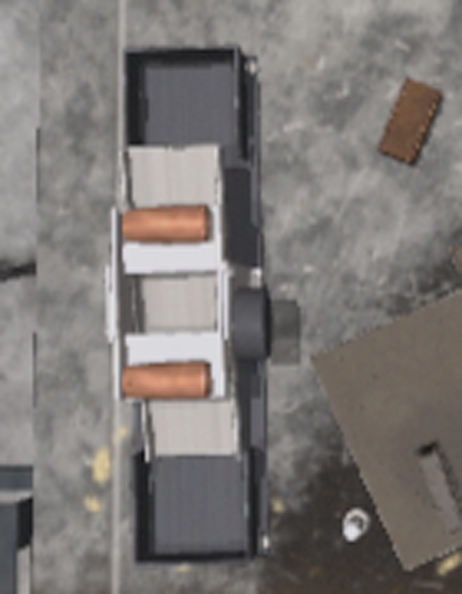

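View pics/wrist0.png

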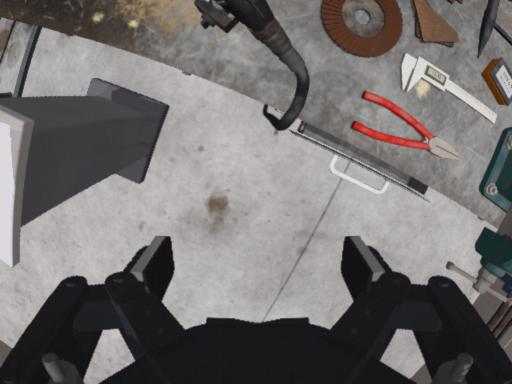

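```bash
cat > h.py <<'E'
import numpy as np,cv2
from cell import *
def ray(n,u,v):
    c=camera_model(n);K=c['intrinsics'];T=c['world_from_camera']
    d=T[:3,:3]@np.array([(u-K[0,2])/K[0,0],(v-K[1,2])/K[1,1],1]);return T[:3,3],d
def onz(n,u,v,z):
    o,d=ray(n,u,v);return o+d*(z-o[2])/d[2]
def proj(n,p):
    c=camera_model(n);K=c['intrinsics'];T=c['world_from_camera']
    q=T[:3,:3].T@(np.asarray(p)-T[:3,3]);return q[:2]/q[2]*[K[0,0],K[1,1]]+K[:2,2]
def tri(a,b):
    A=[];B=[]
    for o,d in(a,b):
        d=d/np.linalg.norm(d);P=np.eye(3)-np.outer(d,d);A.append(P);B.append(P@o)
    return np.linalg.lstsq(np.vstack(A),np.hstack(B),rcond=None)[0]
def noz(im):
    h=cv2.cvtColor(im,cv2.COLOR_BGR2HSV)
    m=cv2.inRange(h,(4,110,90),(16,230,255));m=cv2.morphologyEx(m,cv2.MORPH_OPEN,np.ones((3,3)))
    n,l,s,c=cv2.connectedComponentsWithStats(m);return [(s[i],c[i]) for i in range(1,n) if s[i,4]>60]
E
python3 - <<'E'
from h import *
C={}
for n in['top','scene']:
    im=cv2.imread(f'pics/{n}0.png')
    for s,c in noz(im): print(n,s,c, onz(n,*c,0.118))
for u,v in[(127,50),(240,50),(137,560),(252,560)]:
    print(onz('top',130+u/3.3,110+v/3.3,0.055))
for u,v in [(184.5,524/1.0)]: pass
E
```

```text
top [168 173  23  10 168] [178.01190476 177.3452381 ] [0.58861749 0.23640967 0.118     ]
top [168 220  23  10 204] [179.7254902  224.67156863] [0.47815586 0.23117498 0.118     ]
scene [248 122   9  12  72] [250.77777778 128.31944444] [ 0.72982369 -0.33612206  0.118     ]
scene [296 146   7  13  61] [299.49180328 152.14754098] [ 0.51886938 -0.21304321  0.118     ]
scene [200 168  25   5  92] [211.80434783 169.95652174] [ 0.69677119 -0.00189333  0.118     ]
scene [201 208  17   8  78] [208.47435897 211.23076923] [0.60657218 0.17583216 0.118     ]
scene [196 216  19  20 241] [205.10788382 225.46058091] [0.58673519 0.22490954 0.118     ]
scene [246 229  19  21 252] [255.40873016 238.84126984] [0.47567058 0.22334771 0.118     ]
[0.7246992  0.27522391 0.055     ]
[0.72461388 0.18910524 0.055     ]
[0.34039673 0.26301634 0.055     ]
[0.34075279 0.17693441 0.055     ]
```

Call:
step_arm(deltas=[[[0,-0.7,0],0.94,-1],[[0,-0.7,0],0.94,-1],[[0,-0.7,0],0.94,-1],[[0,-0.7,0],0.94,-1],[[0,-0.7,0],0.94,-1],[[-1,0,0.5],0,-1],[[-1,0,0.5],0,-1]])

```text
time: 1.02
eef_pos: [0.2486, -0.4833, 0.2988]
eef_rot: [[0.022, -0.002, 1.0], [-1.0, 0.01, 0.022], [-0.01, -1.0, -0.002]]
force: [-0.4, -0.1, -0.8]
gripper_width: -0.002
```

```bash
python3 - <<'E'
from h import *
o=get_obs();print(o['time'],o['eef_pos'],np.round(o['eef_rot'],3).tolist(),o['gripper_width'])
# triangulate nozzles (tight scene blobs)
for a,b in [((178.0,177.3),(205.1,225.5)),((179.7,224.7),(255.4,238.8))]:
    print(tri(ray('top',*a),ray('scene',*b)))
# candidate projections
c=np.array([.532,.2265]);y=.035
R=np.array([[np.cos(y),-np.sin(y)],[np.sin(y),np.cos(y)]])
for n,z in[('top',1),('scene',1)]:
    im=cv2.imread(f'pics/{n}0.png');s=3
    x0,y0,x1,y1=(130,110,270,290) if n=='top' else (120,180,345,320)
    im=cv2.resize(im[y0:y1,x0:x1],None,fx=s,fy=s,interpolation=2)
    P=[(sx*.197,sy*.052,0) for sx in(-1,1) for sy in(-1,1)]+[(sx*.028,sy*.043,.122) for sx in(-1,1) for sy in(-1,1)]+[(sx*.068,sy*.035,.122) for sx in(-1,1) for sy in(-1,1)]+[(.108,0,.089),(-.108,0,.029),(-.056,0,.116),(.056,0,.116)]
    for p in P:
        q=c+R@p[:2];u=(proj(n,[*q,p[2]])-[x0,y0]+.5)*s
        cv2.circle(im,tuple(int(t) for t in u),3,(0,255,0),1)
    cv2.imwrite(f'pics/{n}_ov.png',im)
E
```

```text
1.025 [ 0.24860433 -0.48327211  0.29875384] [[0.022, -0.002, 1.0], [-1.0, 0.01, 0.022], [-0.01, -1.0, -0.002]] -0.0018237548012299048
[0.5852181  0.23353164 0.12445814]
[0.47592429 0.22940233 0.12250968]
```

View pics/top_ov.png

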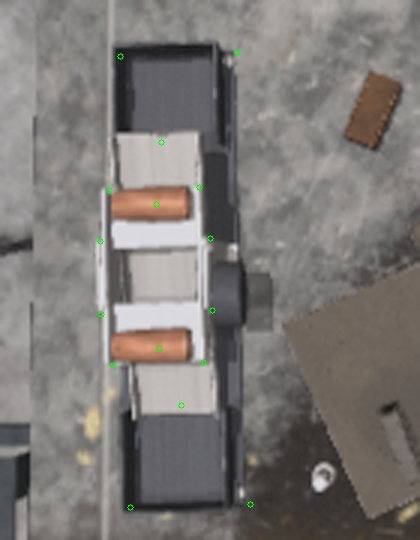

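View pics/scene_ov.png

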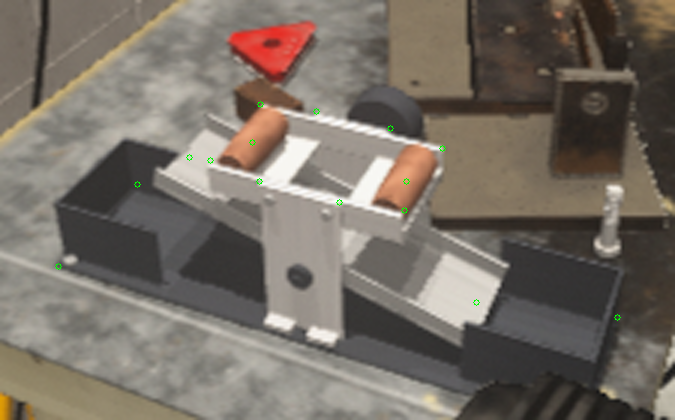

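Call:
step_arm(deltas=[[[-1,0,0.56],0,-1],[[-1,0,0.56],0,-1],[[-1,0,0.56],0,-1],[[-1,0,0.56],0,-1],[[-1,0,0.56],0,-1],[[-1,0,0.56],0,-1],[[-1,0,0.56],0,-1],[[-1,0,0.56],0,-1],[[-1,0,0.56],0,-1],[[-1,0,0.56],0,-1],[[-1,0,0.56],0,-1],[[-1,0,0.56],0,-1]])

```text
time: 2.52
eef_pos: [0.3827, -0.2131, 0.2996]
eef_rot: [[0.035, -0.002, 0.999], [-0.999, 0.016, 0.035], [-0.016, -1.0, -0.002]]
force: [0.5, 0.1, -0.4]
gripper_width: -0.004
```

Call:
step_arm(deltas=[[[-1,0,0.56],0,-1],[[-1,0,0.56],0,-1],[[-1,0,0.56],0,-1],[[-1,0,0.56],0,-1],[[-1,0,0.56],0,-1],[[-1,0,0.56],0,-1],[[-1,0,0.56],0,-1],[[-1,0,0.56],0,-1],[[-1,0,0.56],0,-1],[[-1,0,0.56],0,-1],[[-1,0,0.56],0,-1],[[-1,0,0.56],0,-1]])

```text
time: 4.03
eef_pos: [0.5028, 0.0567, 0.3022]
eef_rot: [[0.049, -0.004, 0.999], [-0.999, 0.017, 0.049], [-0.018, -1.0, -0.003]]
force: [0.4, 0.3, 0.6]
gripper_width: 0.001
```

Call:
step_arm(deltas=[[[-0.9,0,0.9],0,-1],[[-0.9,0,0.9],0,-1],[[-0.9,0,0.9],0,-1],[[-0.9,0,0.9],0,-1],[[-0.9,0,0.9],0,-1],[[-0.9,0,0.9],0,-1],[[-0.9,0,0.9],0,-1],[[-0.5,0,0.3],0,-1],[[0,0,0],0,-1]])

```text
time: 5.15
eef_pos: [0.6212, 0.2159, 0.3027]
eef_rot: [[0.061, -0.009, 0.998], [-0.998, 0.017, 0.061], [-0.018, -1.0, -0.008]]
force: [-0.4, -0.3, 0.0]
gripper_width: -0.003
```

Call:
step_arm(deltas=[[[-0.7,1,1],0.3,-1],[[0,1,0],0,-1],[[0,1,0],0,-1],[[0,1,0],0,-1],[[0,1,0],0,-1],[[0,1,0],0,-1],[[0,0,0],0,-1]])

```text
time: 6.02
eef_pos: [0.6331, 0.229, 0.1824]
eef_rot: [[0.034, -0.011, 0.999], [-0.999, 0.013, 0.034], [-0.013, -1.0, -0.01]]
force: [-0.3, 0.0, -0.3]
gripper_width: 0.003
```

```bash
python3 - <<'E'
from h import *
for n in ['scene','wrist']: cv2.imwrite(f'pics/{n}1.png',snapshot(n)[:,:,::-1])
a=cv2.imread('pics/scene1.png')[130:320,120:345];cv2.imwrite('pics/s1z.png',cv2.resize(a,None,fx=3,fy=3,interpolation=2))
E
```

```text
(no output)
```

View pics/s1z.png

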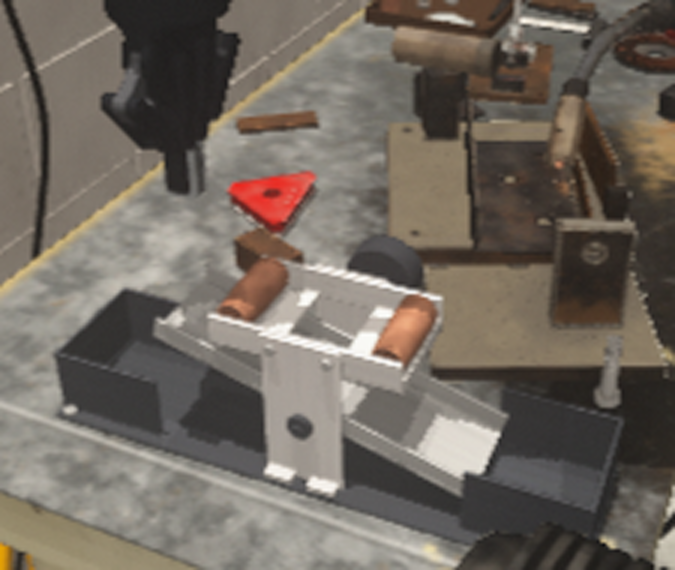

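View pics/wrist1.png

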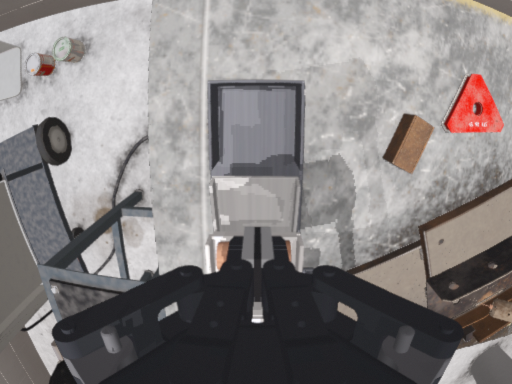

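Call:
step_arm(deltas=[[[-0.1,1,0.8],0,-1],[[0,1,0],0,-1],[[0,1,0],0,-1],[[0,1,0],0,-1],[[0,0,0],0,-1]])

```text
time: 6.75
eef_pos: [0.6571, 0.2338, 0.1024]
eef_rot: [[0.033, 0.003, 0.999], [-0.999, 0.016, 0.033], [-0.016, -1.0, 0.003]]
force: [-1.4, 0.3, -0.5]
gripper_width: 0.004
```

Call:
step_arm(deltas=[[[0,0,-0.5],0,-1],[[0,0,0],0,-1]])

```text
time: 7.0
eef_pos: [0.648, 0.2337, 0.1032]
eef_rot: [[0.033, 0.005, 0.999], [-0.999, 0.016, 0.033], [-0.016, -1.0, 0.005]]
force: [0.0, 0.1, 0.5]
gripper_width: -0.002
```

Call:
step_arm(deltas=[[[0,0.4,0],0,-1],[[0,0.4,0],0,-1],[[0,0.4,0],0,-1],[[0,0.4,0],0,-1]])

```text
time: 7.5
eef_pos: [0.65, 0.2346, 0.0719]
eef_rot: [[0.034, 0.01, 0.999], [-0.999, 0.017, 0.033], [-0.017, -1.0, 0.011]]
force: [0.1, 0.1, -0.4]
gripper_width: -0.001
```

```bash
python3 - <<'E'
from h import *
n='scene';cv2.imwrite(f'pics/{n}2.png',snapshot(n)[:,:,::-1])
a=cv2.imread('pics/scene2.png')[150:320,120:345];cv2.imwrite('pics/s2z.png',cv2.resize(a,None,fx=3.5,fy=3.5,interpolation=2))
E
```

```text
(no output)
```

View pics/s2z.png

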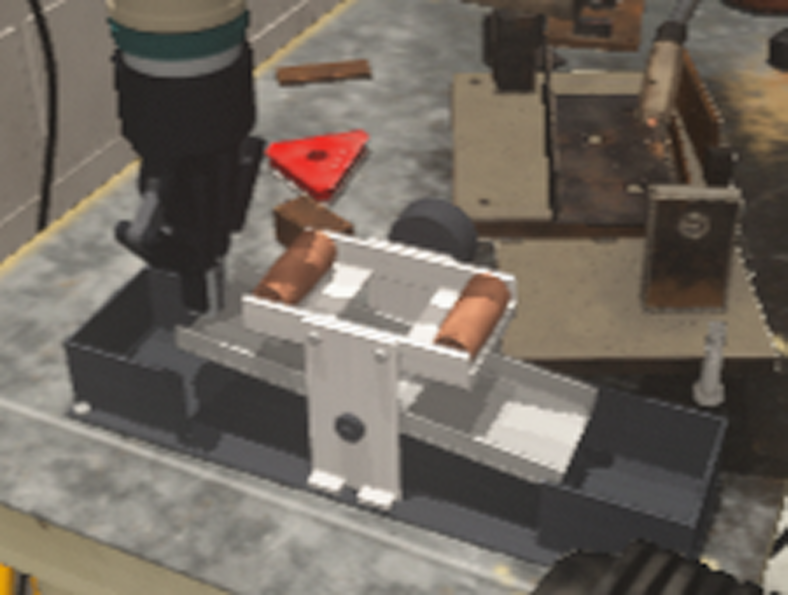

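Call:
step_arm(deltas=[[[0,0.4,-0.1],0,-1],[[0,0.4,0],0,-1],[[0,0.2,0],0,-1],[[0,0,0],0,-1],[[0,0,0],0,-1]])

```text
time: 8.18
eef_pos: [0.6466, 0.2347, 0.0481]
eef_rot: [[0.033, 0.006, 0.999], [-0.999, 0.016, 0.033], [-0.016, -1.0, 0.007]]
force: [-0.3, -0.8, -0.3]
gripper_width: -0.001
```

```bash
python3 - <<'E'
from h import *
n='scene';cv2.imwrite(f'pics/{n}3.png',snapshot(n)[:,:,::-1])
a=cv2.imread('pics/scene3.png')[150:320,120:345];cv2.imwrite('pics/s3z.png',cv2.resize(a,None,fx=3.5,fy=3.5,interpolation=2))
E
```

```text
(no output)
```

View pics/s3z.png

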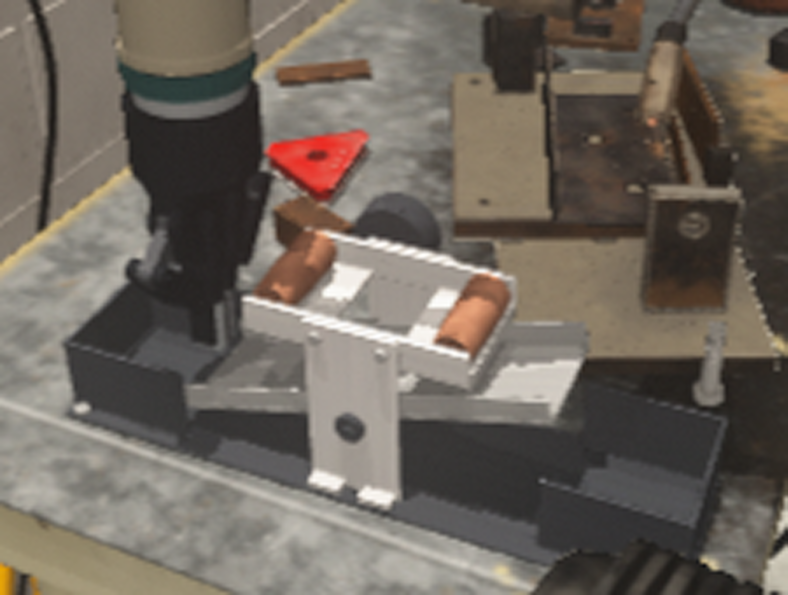

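Call:
step_arm(deltas=[[[0,-0.8,0],0,-1],[[0,-0.8,0],0,-1],[[0,-0.8,0],0,-1],[[0,-0.7,0],0,-1],[[0,0,0],0,-1]])

```text
time: 8.85
eef_pos: [0.6479, 0.2339, 0.1178]
eef_rot: [[0.034, 0.012, 0.999], [-0.999, 0.018, 0.033], [-0.017, -1.0, 0.012]]
force: [0.5, -0.5, -0.5]
gripper_width: 0.002
```

Call:
step_arm(deltas=[[[0,0.2,-0.5],0,-1],[[0,0,-0.5],0,-1],[[0,0,-0.4],0,-1],[[0,0,0],0,-1]])

```text
time: 9.35
eef_pos: [0.6155, 0.2326, 0.1111]
eef_rot: [[0.034, 0.007, 0.999], [-0.999, 0.017, 0.034], [-0.016, -1.0, 0.007]]
force: [0.5, -0.4, 0.2]
gripper_width: 0.002
```

Call:
step_arm(deltas=[[[0,-0.1,-0.3],0,-1],[[0,-0.05,-0.3],0,-1],[[0,0,-0.3],0,-1],[[0,0,-0.3],0,-1]])

```text
time: 9.85
eef_pos: [0.5916, 0.2319, 0.1145]
eef_rot: [[0.034, 0.009, 0.999], [-0.999, 0.017, 0.033], [-0.017, -1.0, 0.01]]
force: [0.4, 0.7, 0.1]
gripper_width: -0.0
```

```bash
cat > look.py <<'E'
import sys
from h import *
k=sys.argv[1]
o=get_obs();print(o['time'],o['eef_pos'],o['force'])
n='scene';cv2.imwrite(f'pics/{n}{k}.png',snapshot(n)[:,:,::-1])
a=cv2.imread(f'pics/scene{k}.png')[150:320,120:345];cv2.imwrite(f'pics/s{k}z.png',cv2.resize(a,None,fx=3.5,fy=3.5,interpolation=2))
E
python3 look.py 4
```

```text
9.85 [0.5915565  0.23185783 0.11447934] [0.44311507 0.69994364 0.13187522]
```

View pics/s4z.png

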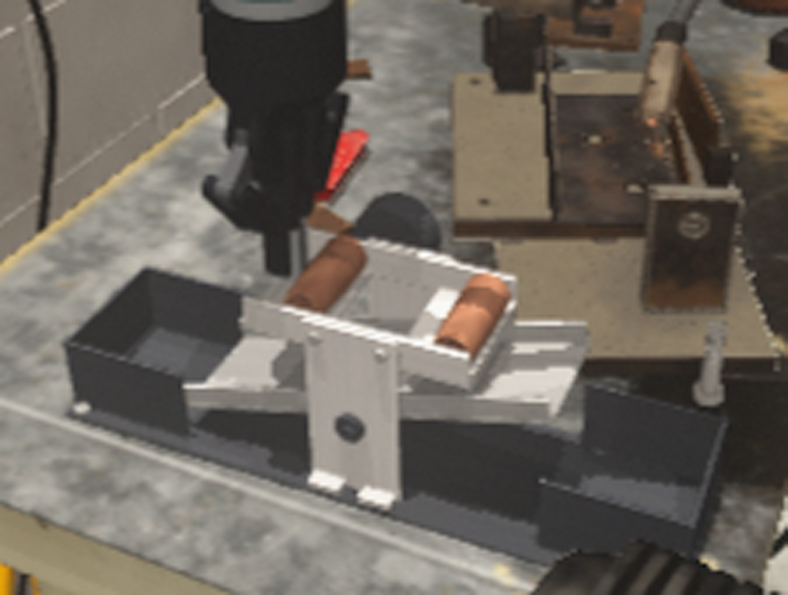

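Call:
step_arm(deltas=[[[0,0,-0.25],0,-1],[[0,0,-0.25],0,-1],[[0,0,-0.2],0,-1],[[0,0,-0.2],0,-1]])

```text
time: 10.4
eef_pos: [0.5709, 0.2311, 0.1141]
eef_rot: [[0.034, 0.007, 0.999], [-0.999, 0.017, 0.033], [-0.016, -1.0, 0.008]]
force: [-0.9, 0.1, 0.6]
gripper_width: -0.001
```

```bash
python3 look.py 5
```

```text
10.4 [0.57089528 0.2311341  0.11407464] [-0.8836041   0.10197215  0.62701576]
```

View pics/s5z.png

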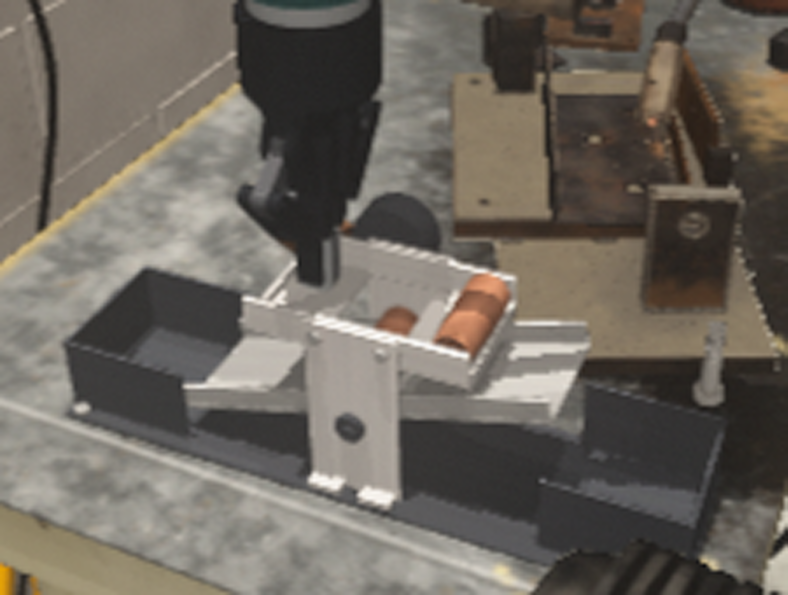

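Call:
step_arm(deltas=[[[0,0,0.5],0,-1],[[0,-0.5,0.5],0,-1],[[0,-0.5,0.3],0,-1]])

```text
time: 10.82
eef_pos: [0.5976, 0.2316, 0.1347]
eef_rot: [[0.034, 0.005, 0.999], [-0.999, 0.016, 0.034], [-0.016, -1.0, 0.006]]
force: [0.8, 0.4, -0.7]
gripper_width: 0.001
```

```bash
python3 look.py 6
```

```text
10.825 [0.59760004 0.23162865 0.13468079] [ 0.79973309  0.41786142 -0.71614012]
```

View pics/s6z.png

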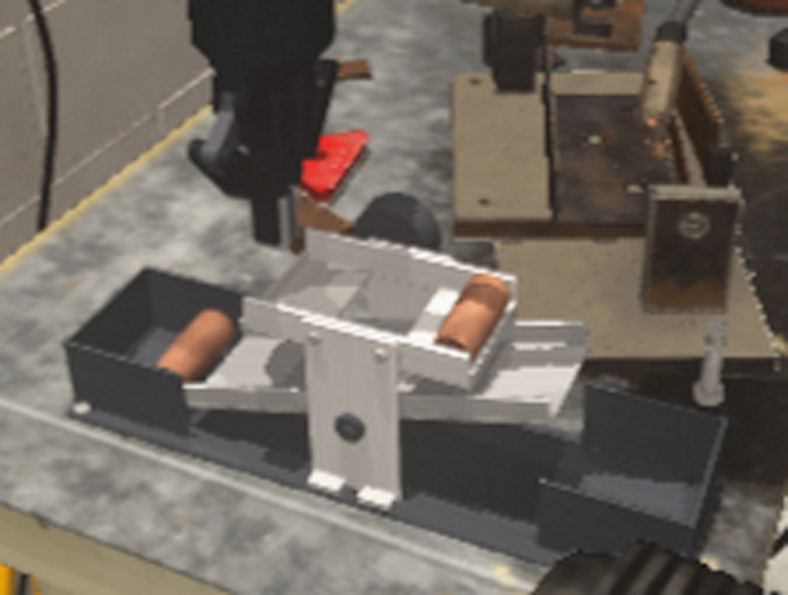

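Call:
step_arm(deltas=[[[0,-1,0],0,-1],[[0,-1,0],0,-1],[[0,-1,0],0,-1],[[0,-0.5,-1],0,-1],[[0,0,-1],0,-1],[[0,0,-1],0,-1],[[0,0,-1],0,-1],[[0,0,-1],0,-1],[[0,0,-1],0,-1],[[0,0,-1],0,-1],[[0,0,-1],0,-1],[[0,0,-0.3],0,-1]])

```text
time: 12.38
eef_pos: [0.4161, 0.223, 0.2078]
eef_rot: [[0.033, 0.001, 0.999], [-0.999, 0.016, 0.033], [-0.016, -1.0, 0.001]]
force: [1.0, -0.0, -0.6]
gripper_width: -0.001
```

Call:
step_arm(deltas=[[[0,0,0],0,-1]])

```text
time: 12.5
eef_pos: [0.4154, 0.223, 0.2079]
eef_rot: [[0.034, 0.001, 0.999], [-0.999, 0.016, 0.034], [-0.016, -1.0, 0.002]]
force: [0.8, -0.5, 0.1]
gripper_width: -0.002
```

```bash
python3 look.py 7
```

```text
12.5 [0.41542785 0.22295955 0.20794192] [ 0.76812142 -0.48661976  0.14808932]
```

View pics/s7z.png

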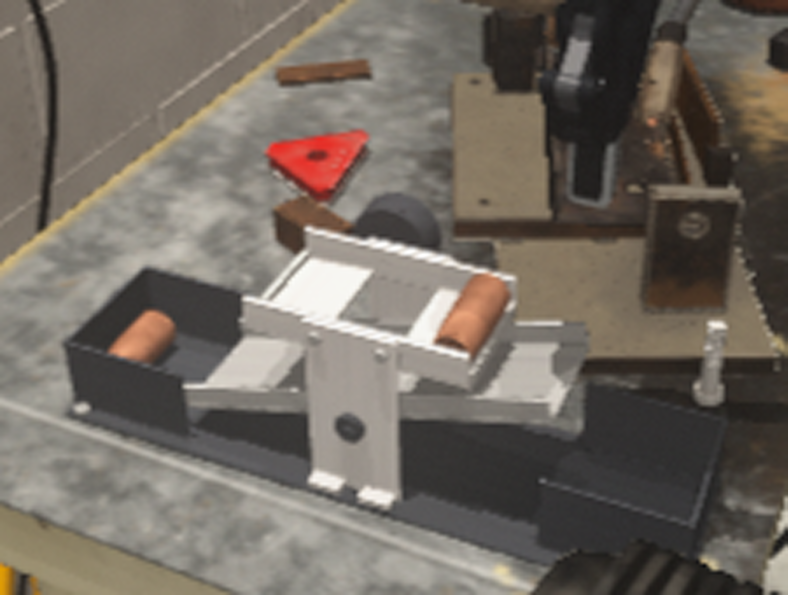

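Call:
step_arm(deltas=[[[0,1,0],0,-1],[[0,1,0],0,-1],[[0,1,0],0,-1],[[0,1,0],0,-1],[[0,0.5,0],0,-1],[[0,0,0],0,-1]])

```text
time: 13.3
eef_pos: [0.4218, 0.2252, 0.1158]
eef_rot: [[0.032, 0.006, 0.999], [-0.999, 0.017, 0.032], [-0.017, -1.0, 0.007]]
force: [0.0, 0.4, 0.3]
gripper_width: 0.005
```

Call:
step_arm(deltas=[[[0,0.05,0.5],0,-1],[[0,0,0.5],0,-1],[[0,0,0.4],0,-1],[[0,0,0.3],0,-1],[[0,0,0.3],0,-1],[[0,0,0],0,-1]])

```text
time: 14.05
eef_pos: [0.4673, 0.2272, 0.1175]
eef_rot: [[0.032, 0.011, 0.999], [-0.999, 0.019, 0.032], [-0.019, -1.0, 0.012]]
force: [0.3, -0.2, -0.6]
gripper_width: 0.002
```

```bash
python3 look.py 8
```

```text
14.05 [0.46731661 0.2271595  0.11746821] [ 0.32171652 -0.19553819 -0.60414097]
```

View pics/s8z.png

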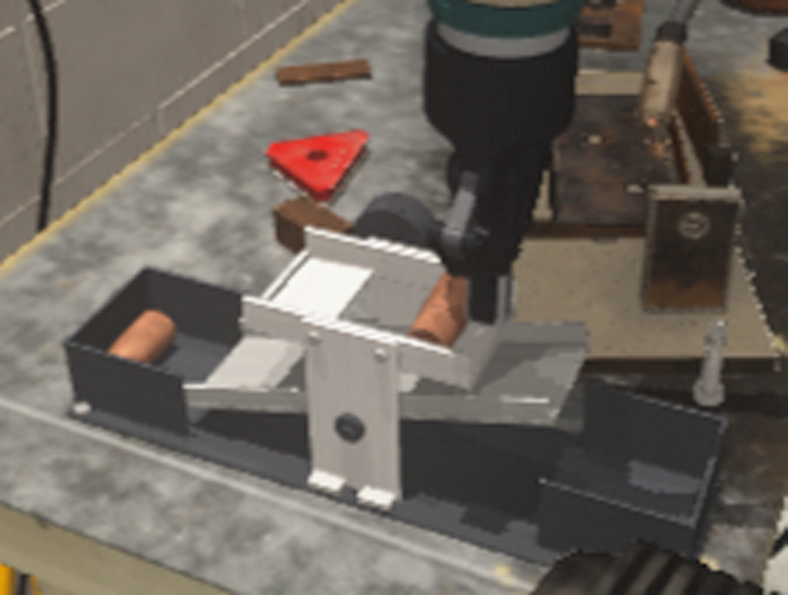

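Call:
step_arm(deltas=[[[0,0.1,0.25],0,-1],[[0,0.05,0.25],0,-1],[[0,0,0.2],0,-1],[[0,0,0.2],0,-1]])

```text
time: 14.6
eef_pos: [0.485, 0.2277, 0.1142]
eef_rot: [[0.032, 0.01, 0.999], [-0.999, 0.019, 0.032], [-0.018, -1.0, 0.01]]
force: [0.4, -0.2, 0.6]
gripper_width: 0.002
```

```bash
python3 look.py 9
```

```text
14.6 [0.48504516 0.22771669 0.11415081] [ 0.36057133 -0.2262793   0.5685348 ]
```

View pics/s9z.png

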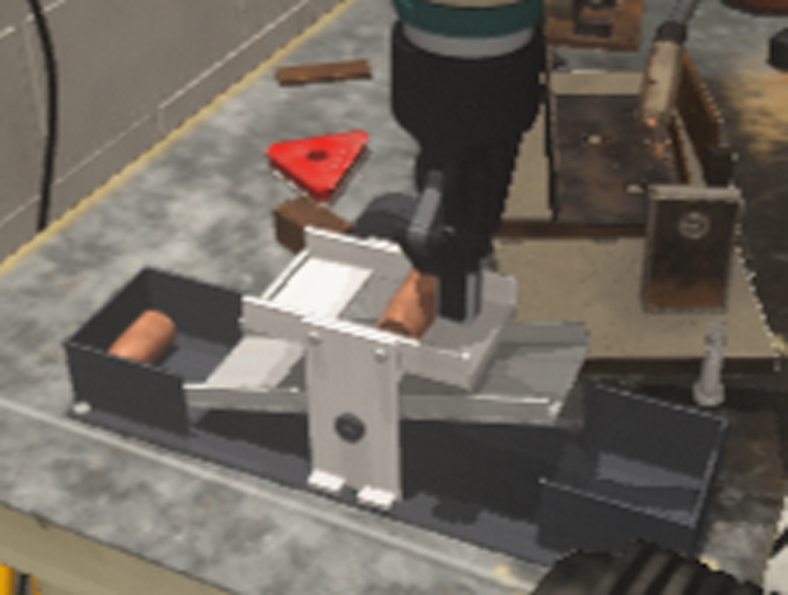

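Nozzle is at the slot edge; a bit further.

Call:
step_arm(deltas=[[[0,0,0.2],0,-1],[[0,0,0.2],0,-1],[[0,0,0],0,-1]])

```text
time: 15.02
eef_pos: [0.4949, 0.2281, 0.1143]
eef_rot: [[0.032, 0.011, 0.999], [-0.999, 0.019, 0.032], [-0.019, -1.0, 0.012]]
force: [0.5, -0.2, -1.0]
gripper_width: 0.0
```

```bash
python3 look.py 10
```

```text
15.025 [0.49494266 0.22806399 0.1143162 ] [ 0.48035486 -0.20417629 -0.95675068]
```

View pics/s10z.png

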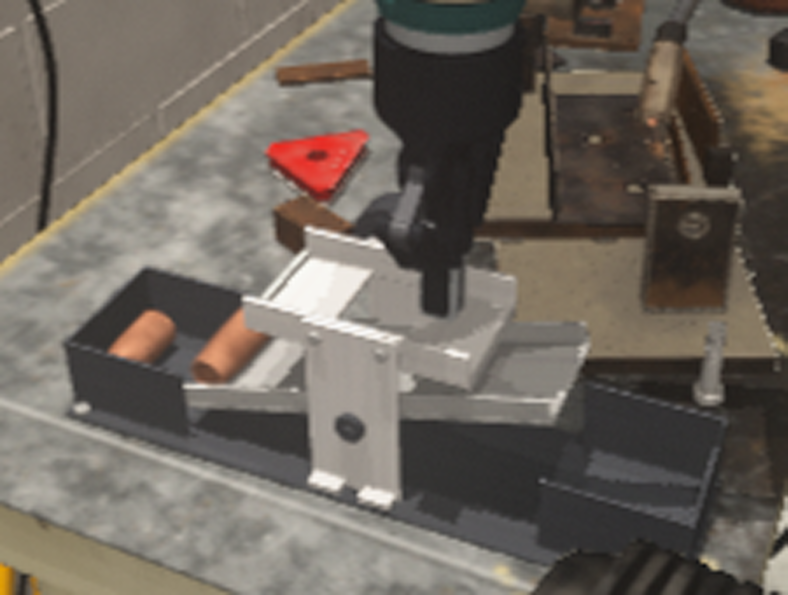

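Rolling down. Retreat upward and wait.

Call:
step_arm(deltas=[[[0,0,-0.4],0,-1],[[0,-0.7,-0.3],0,-1],[[0,-0.8,0],0,-1],[[0,-0.8,0],0,-1],[[0,-0.8,0],0,-1],[[0,-0.8,0],0,-1],[[0,-0.5,0],0,-1],[[0,0,0],0,-1],[[0,0,0],0,-1],[[0,0,0],0,-1],[[0,0,0],0,-1],[[0,0,0],0,-1]])

```text
time: 16.58
eef_pos: [0.4739, 0.2256, 0.2085]
eef_rot: [[0.033, 0.01, 0.999], [-0.999, 0.019, 0.033], [-0.019, -1.0, 0.011]]
force: [0.2, -1.0, -0.1]
gripper_width: -0.002
```

```bash
python3 look.py 11; python3 - <<'E'
from h import *
im=snapshot('top')[:,:,::-1].copy();cv2.imwrite('pics/top11.png',im)
c=np.array([.532,.2285]);y=.035;R=np.array([[np.cos(y),np.sin(y)],[-np.sin(y),np.cos(y)]])
for s,q in noz(im): print('top',s,R@(onz('top',*q,.025)[:2]-c))
im=cv2.imread('pics/scene11.png')
for s,q in noz(im): print('sc',s,R@(onz('scene',*q,.025)[:2]-c))
E
```

```text
16.575 [0.47389303 0.22556682 0.20846099] [ 0.22846039 -1.01902971 -0.09495104]
top [177 128  21   9 157] [ 0.1801874  -0.00199601]
top [179 139  21   9 154] [ 0.15173118 -0.00349411]
sc [296 146   8  12  62] [ 0.01904663 -0.65314133]
sc [200 168  24   5  87] [ 0.24604335 -0.39901574]
sc [152 239  29  17 327] [ 0.16209778 -0.01098198]
```

View pics/s11z.png

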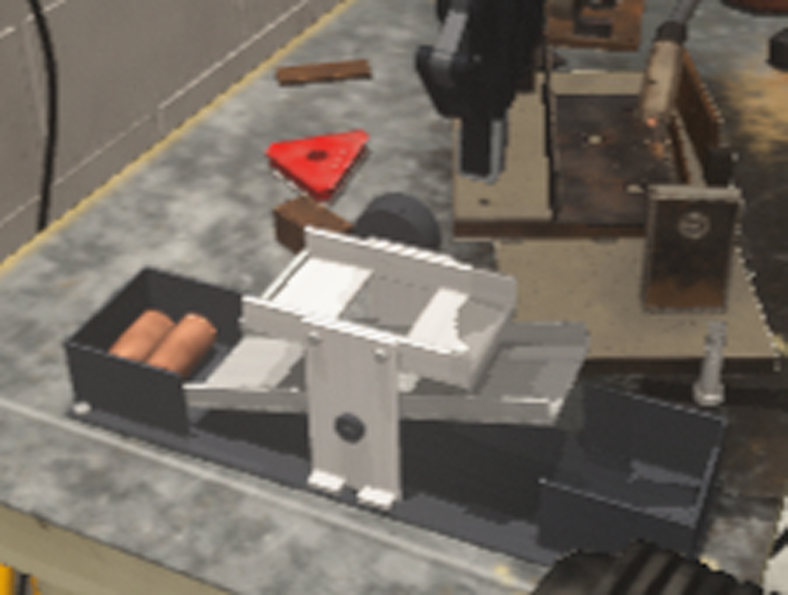

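View pics/top11.png

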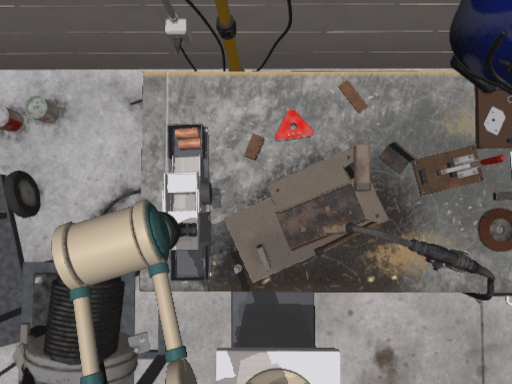

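Call:
step_arm(deltas=[[[0,0,0],0,-1],[[0,0,0],0,-1],[[0,0,0],0,-1],[[0,0,0],0,-1],[[0,0,0],0,-1],[[0,0,0],0,-1],[[0,0,0],0,-1],[[0,0,0],0,-1]])

```text
time: 17.68
eef_pos: [0.474, 0.2256, 0.2085]
eef_rot: [[0.033, 0.01, 0.999], [-0.999, 0.019, 0.033], [-0.019, -1.0, 0.011]]
force: [0.2, 0.7, -0.3]
gripper_width: -0.0
```

```bash
python3 - <<'E'
from h import *
im=snapshot('top')[:,:,::-1].copy()
for s,q in noz(im): print(s,q)
for s,q in noz(cv2.imread('pics/top11.png')): print(s,q)
print(finish_job())
E
```

```text
[177 128  21   9 163] [187.71779141 132.43558282]
[179 138  21  10 156] [188.57051282 143.04487179]
[177 128  21   9 157] [187.53503185 132.30573248]
[179 139  21   9 154] [188.38961039 143.24025974]
the job is handed in; nothing more can be done
None
```

The gate is tipped to its far-side stop and both copper nozzles rest in the far tray. I handed the job in at about 17.7 s, and it gave no verdict.

I pressed the raised far end with the shut fingertips until the gate rocked over. An image taken straight afterwards showed both nozzles still on their ledges. I then pushed the far nozzle off its ledge, followed by the near one, and raised the arm clear.

- **Nozzles:** the last top view puts their centres at about x = 0.180 m and 0.152 m in the feeder frame, with y within 4 mm of the centre line. Two views about 1 s apart moved by less than 0.3 px, which is within noise, so they are at rest.
- **Gate:** the last scene view, about 1 s before hand-in, shows it far end down. I judged this by eye and did not measure the angle.
- **Bystanders:** the weld magnet, tube, bolt and bar look where they started. I compared the pictures by eye and did not measure them.
- **Robot:** the tool hung free at 0.21 m, and the wrist force stayed at noise level (about 1 N or less) in every reading I took. It never clearly showed the press on the gate.

No check failed or disagreed beyond about 2–3 mm of camera error in the feeder's position, which I corrected for.

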